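# Slide the amber filter along the rail into its corner pocket

### The job

On the aluminium alignment tray, push the amber filter block squarely up against the long blue rail, somewhere well short of the pocket, then keep it against the rail and slide it along until it is fully home in the corner pocket, flush against both the rail and the end stop. Only touch and push it with the fingers: do not pick it up or tip it, and leave the blue filter and everything else standing where they are. When it is home, move the hand clear.

Things in the scene. Friction and masses are not known exactly. Their poses are not given: they have to be found in the camera images.
- tray: Fixed aluminium alignment tray: plate 200 (its x) x 340 (its y) x 10 mm thick on the bench. Origin: centre of its underside, z up; plate top at z = +10 mm. x points away from the robot, y to the robot's left (turned up to 0.35 rad). Blue rail along the far side, blue end stop at the +y end, low dark lip opposite the rail: together they form the corner pocket, 56 mm wide, open towards -y.
- rail (a point): Middle of the rail's working face, at its foot on the plate: tray x = +70, y = 0, z = +10 mm. The rail is blue, 14 mm thick, stands 18 mm above the plate and runs the tray's full length along y; the face looks to tray -x.
- stop (a point): Foot of the end stop's working face on the plate: tray x = +30, y = +150, z = +10 mm. The stop is blue, 18 mm above the plate, and spans tray x = -10 to +70 mm, meeting the rail; the face looks to tray -y.
- lip (a point): Middle of the low dark lip, at its foot on the plate: tray x = +10, y = +134, z = +10 mm. It is 8 mm thick (x = +6 to +14 mm), 32 mm long (y = +118 to +150 mm) and only 6 mm high: fingertips more than 6 mm above the plate pass over it.
- pocket (a point): Where the centre of the amber filter's underside lies when it is fully home: on the plate, at tray x = +45, y = +125, z = +10 mm. Axes as the tray's.
- amber_filter: The filter to move: loose square black block 50 x 50 x 26 mm high with a round amber window on top, about 0.12 kg (varies), flat on the tray, its centre 105 to 120 mm from the rail face; slides at 1 to 2 N. Origin: centre of its underside; z up, x and y square to its sides, turned up to 0.35 rad from the tray's. May stand nearer to or farther from the pocket than the blue one.
- blue_filter: A like block, 50 x 50 x 26 mm, with a round blue window, also lying loose on the tray: to be left alone. The two blocks stand in one row parallel to the rail, centres 80 to 140 mm apart. Origin: centre of its underside.
- vial: Small amber glass jar with red cap, 28 mm across, 45 mm tall, standing loose on the tray near its pocket end, on the robot side. Origin: centre of its underside.
- reagent_bottle: Amber bottle with blue cap, 64 mm across, 150 mm tall, loose on the bench left of the tray. Origin: centre of its underside.
- beaker: Clear beaker, 70 mm across, 90 mm tall, loose on the bench right of the tray. Origin: centre of its underside.
- white_jar: White jar, 60 mm across, 70 mm tall, loose, left of the tray at its far end. Origin: centre of its underside.
- dish: White shallow dish, 90 mm across, 16 mm tall, loose, right of the tray at its far end. Origin: centre of its underside.
- screwdriver: Screwdriver 160 mm long lying loose on the bench left of the tray, nearer the robot. Origin: under its middle; x along the tool.
Things that resemble listed ones, but are neither listed nor needed, are in the scene too. What is shaped like the amber_filter but green is not meant.

How it is judged:
By the outcome, as a careful person would: the job done as asked, in the order asked, and still so for the second after the job is handed in, with the robot touching nothing.
It also fails if it takes over 48 s, if anything falls off the work surface, if the arm or the gripper's body presses on something with over 40 N, if the wrist force passes 120 N, or if a joint passes its speed limit or range.

### The arm

A 6-joint arm with a two-finger parallel gripper is mounted at the origin on the work surface. World frame = base frame: x ahead of the robot, y to its left, z up, the work surface at z = 0. Lengths are in m, angles in rad, forces in N, time in s.
With the tool pointing down it reaches from about 0.25 to 0.775 m from the base axis. Payload 8.9 kg.
Tool frame: the origin (TCP) lies at the very end of the fingers, on their centre line; the grasp point (between the pads) lies pinch_z behind it (pinch_z is the distance from the TCP to the grasp point, in m); z points along the fingers, y is the direction in which the jaws open and shut (so a half turn about z gives the same grasp; the last joint's range is limited). The gripper opens to 85 mm and grips with 20 to 120 N. Pads are 22 mm wide; open, the fingers measure 114 mm over their backs; the gripper's body (76 mm by 85 mm) begins 54 mm behind the grasp point. The pads swing forward as they close: fully open they stand 13 mm farther back than shut.
Start: joints at [-1.478, 0.291, -0.153, 1.127, 0, 1.431], TCP at [0.121, -0.511, 0.231] pointing down, gripper open.
Joint ranges: [-2.52, 2.52], [-0.91, 1.74], [-1.3, 1.37], [-1.96, 2.02], [-1.52, 1.47], [-3.14, 3.14]. Speed limits (rad/s): [2.22, 2.22, 2.79, 3.14, 3.14, 3.14].

### API

Orientations are given as a unit quaternion [w, x, y, z].
In Python, from workcell import observe, get_image, finish_job, pinch_z gives the robot as it stands.
- The arm moves only by the shell command python3 -m inch 'ROWS' [FORCE]. ROWS is text: rows parted by semicolons, each of 7 numbers parted by spaces: the shift along the tool's x, y, z in m, then the turn, a rotation vector about the tool's x, y, z in rad, then the finger opening in m, from 0 to 0.0854. A call has 1 to 20 rows; each row is the pose to reach, as a shift and turn from the pose commanded when the call began, along the tool's axes at that moment; what a row does not reach only later rows make up. A row lasts 1/8 s, in which the tool goes at most 62.5 mm and 10.7 degrees, less where a joint would pass 70% of its speed; a pose out of reach is approached as far as the arm can. A call with a gripper value outside its range is refused whole. The fingers move at their own pace and stop on an object; FORCE is the grip in N (left out, the last holds). Time passes only in rows, so rows that repeat a pose let the fingers close. It gives the time, the measured TCP pose, the force and the opening at its end, in the units of the state.
- observe(): the state, without advancing time (a new reading comes with each control period).
- get_image(name): name is "scene" or "top"; returns a dict with "image" (400x640x3 uint8, blue, green, red), "z_map" (400x640 float32, m along the optical axis (not along the pixel's ray), 0 where there is no reading), "vertical_fov" (degrees; the focal length in pixels is half the picture's height over the tangent of half this angle, whatever the lens; pixels are square), "cx", "cy" (the principal point, pixels), "k1" (the pictures are not rectified: a ray, as slopes to the right and down, at radius r is drawn at 1 + k1 r^2 times it, then the intrinsics apply), "R" (3x3) and "t" (3): a world point X has camera coordinates R X + t. Camera axes: x right, y down, z forward; pixel columns grow to the right and rows downward; lengths in m; the calibration is good to about 2 mm. A picture is of the moment at which its call begins.
- finish_job(): hands the job in, once; it reports no verdict.
The state is a dict: "time": time; "qpos": joint angles; "qvel": joint speeds; "tau": joint torques, N m; "position": TCP position; "tool_rot": TCP orientation; "contact_force": force on the tool from outside, world axes, zero at the start; "torque": the same for the moment, N m; "opening": finger opening in m.
Only numpy, scipy, OpenCV 4.12 (cv2) and the standard library are available. Lean on these libraries where they do the work, as an engineer would, in place of code of your own. Each camera call takes 0.05 s, during which the arm holds its last target. There are 200 camera calls.

## Working session

There is one attempt and no reset: what is moved stays moved. The work goes in short steps, Python scripts to look and compute and a shell command to move; the robot and the scene stay as the last step left them, time stands still between calls to the robot, and variables do not carry over. Pictures are saved under pics/ and viewed, about 8 in all and at most 12, crops included, and the job is handed in when it is done.

```bash
mkdir -p pics; ls
cat > h.py <<'E'
import numpy as np, cv2
from workcell import observe, get_image, pinch_z
def K(d):
    f=d["image"].shape[0]/2/np.tan(np.radians(d["vertical_fov"])/2)
    return f
def ray(d,u,v):
    f=K(d); a=np.array([(u-d["cx"])/f,(v-d["cy"])/f]); s=a.copy()
    for _ in range(30): s=a/(1+d["k1"]*(s@s))
    return np.array([s[0],s[1],1.])
def at_z(d,u,v,z):
    R,t=np.array(d["R"]),np.array(d["t"]); c=-R.T@t; w=R.T@ray(d,u,v)
    return c+w*(z-c[2])/w[2]
def by_depth(d,u,v):
    R,t=np.array(d["R"]),np.array(d["t"]); z=d["z_map"][int(round(v)),int(round(u))]
    return R.T@(ray(d,u,v)*z-t)
def proj(d,X):
    p=np.array(d["R"])@np.array(X)+np.array(d["t"]); s=p[:2]/p[2]
    s=s*(1+d["k1"]*(s@s)); return K(d)*s+np.array([d["cx"],d["cy"]])
E
python3 - <<'E'
from h import *
import pickle
for n in("top","scene"):
    d=get_image(n); pickle.dump(d,open(n+".pkl","wb")); cv2.imwrite(f"pics/{n}0.png",d["image"]); print(n,d["vertical_fov"],d["cx"],d["cy"],d["k1"],-np.array(d["R"]).T@d["t"])
print(observe(),pinch_z)
E
```

```text
pics
top 50.8828152866818 320.06268411232935 201.72765495456392 -0.06188252034638863 [0.3471194  0.0172712  1.22743541]
scene 56.000286176261156 312.87005300701327 193.67353156741834 0.003933916219755832 [1.18140269 0.38312906 0.69225228]
{'time': 0.1, 'qpos': array([-1.47830493e+00,  2.91202313e-01, -1.54025378e-01,  1.12670773e+00,
        1.17955862e-05,  1.43151474e+00]), 'qvel': array([ 9.62014880e-04, -1.38678731e-03,  2.93121896e-03, -5.26511204e-05,
        3.28958883e-04,  1.55622735e-03]), 'tau': array([ 1.77461534e-03, -5.37978280e+01,  3.31918609e+01,  9.34904296e-03,
       -2.38887405e-04,  1.53377488e-05]), 'position': array([ 0.12057565, -0.51057458,  0.23081048]), 'tool_rot': array([-5.69253281e-04,  9.93292512e-01,  1.15627254e-01,  1.92195709e-05]), 'contact_force': array([-0.14602646,  0.10187847,  0.19950216]), 'torque': array([-0.02405911,  0.03213167,  0.07441126]), 'opening': 0.08543048113061366} 0.0187
```

View pics/top0.png

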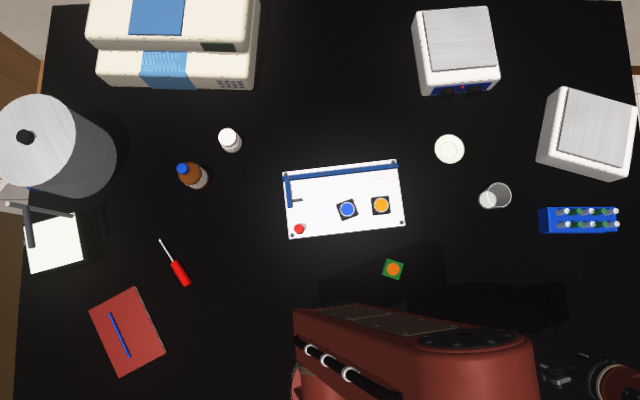

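View pics/scene0.png

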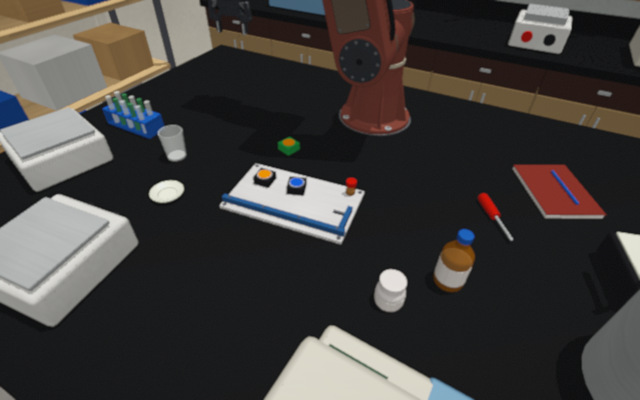

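Run:
```python
import pickle,cv2
d=pickle.load(open("top.pkl","rb"))
cv2.imwrite("pics/top0c.png",cv2.resize(d["image"][150:250,275:415],(784,560),interpolation=cv2.INTER_CUBIC))
```

```text
(no output)
```

View pics/top0c.png

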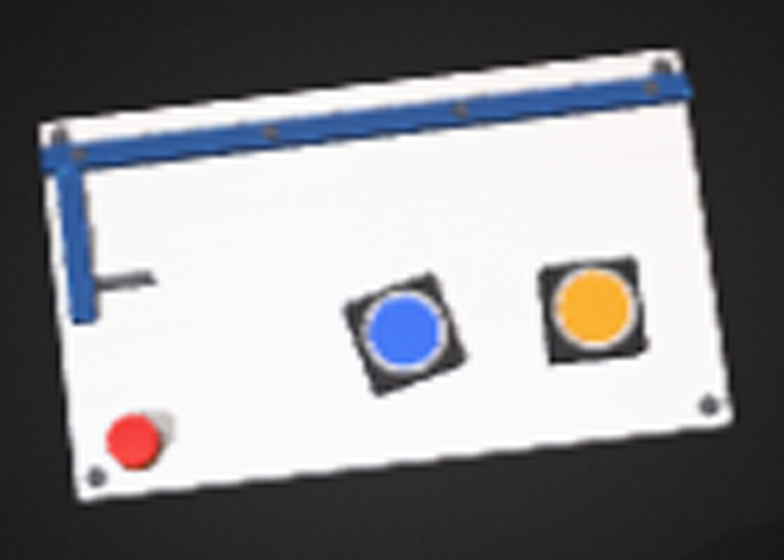

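The crop shows the plate corners at (40,123), (680,49), (732,424) and (79,500). There are two orange windows. The block at top (381,205) is black and stands on the tray, so it fits the description. The one at (393,269) is green and off the tray, so it is the decoy. The blue filter at crop (405,331) lies between the amber block and the pocket.

```bash
cat >> h.py <<'E'
def cr(d,x,y,z,s=5.6,u0=275,v0=150): return at_z(d,u0+(x+.5)/s-.5,v0+(y+.5)/s-.5,z)
E
python3 - <<'E'
from h import *
import pickle
np.set_printoptions(precision=4,suppress=True)
d=pickle.load(open("top.pkl","rb"))
P=np.array([cr(d,*p,.01) for p in[(40,123),(680,49),(732,424),(79,500)]])
print(P,[np.linalg.norm(P[i]-P[(i+1)%4]) for i in range(4)])
obj=np.array([(.1,.17),(.1,-.17),(-.1,-.17),(-.1,.17)])
m=P[:,:2].mean(0); Q=P[:,:2]-m
th=np.arctan2((obj[:,0]*Q[:,1]-obj[:,1]*Q[:,0]).sum(),(obj*Q).sum()); c,s=np.cos(th),np.sin(th); Rt=np.array([[c,-s],[s,c]])
print("tray",m,th, (P[:,:2]-m)@Rt-obj)
np.save("tray.npy",[*m,th])
def T(p): return ((p[:2]-m)@Rt)*1000
for n,p,z in[("amber",(594,308),.036),("blue",(405,331),.036),("a1",(538,270),.036),("a2",(637,259),.036),("a3",(647,350),.036),("a4",(549,364),.036),("railL",(45,172),.028),("railR",(690,98),.028),("stop",(96,318),.028),("lip",(155,280),.016),("vial",(134,440),.055),("b",(345,308),.036),("b",(433,272),.036),("b",(467,358),.036),("b",(378,396),.036)]:
    w=cr(d,*p,z); print(n,w,T(w))
E
```

```text
[[ 0.615   0.158   0.01  ]
 [ 0.6545 -0.1812  0.01  ]
 [ 0.4553 -0.2033  0.01  ]
 [ 0.4158  0.1346  0.01  ]] [np.float64(0.34141066024013406), np.float64(0.20043416308923886), np.float64(0.3402167147097022), np.float64(0.2005815829935782)]
tray [ 0.5352 -0.023 ] 0.11539959420125825 [[ 0.0002  0.0005]
 [ 0.0003 -0.0009]
 [-0.0001  0.0001]
 [-0.0004  0.0003]]
amber [ 0.5123 -0.1297  0.036 ] [ -34.9593 -103.4145]
blue [ 0.5006 -0.0333  0.036 ] [-35.5499  -6.2489]
a1 [ 0.532  -0.1015  0.036 ] [-12.2006 -77.603 ]
a2 [ 0.5376 -0.1522  0.036 ] [ -12.4209 -128.6376]
a3 [ 0.4908 -0.1563  0.036 ] [ -59.4652 -127.3234]
a4 [ 0.4836 -0.1063  0.036 ] [-60.8032 -76.8792]
railL [0.585  0.1528 0.028 ] [ 69.7822 168.9031]
railR [ 0.6237 -0.1828  0.028 ] [  69.5984 -168.9342]
stop [0.5084 0.1253 0.028 ] [ -9.5105 150.3717]
lip [0.53   0.0958 0.016 ] [  8.5297 118.599 ]
vial [0.4433 0.1031 0.055 ] [-76.7631 135.8313]
b [ 0.5124 -0.0027  0.036 ] [-20.2589  22.7198]
b [ 0.531  -0.0478  0.036 ] [ -7.0069 -24.1724]
b [ 0.4867 -0.0647  0.036 ] [-52.9403 -35.8765]
b [ 0.4673 -0.0194  0.036 ] [-66.9985  11.4081]
```

```bash
cat >> h.py <<'E'
from scipy.spatial.transform import Rotation as Ro
def rel(tx,ty,z,rz=0.):
    "tool-frame shift and turn to tray coords (m), world z, tool x at yaw rz from tray x, pointing down"
    x0,y0,th=np.load("tray.npy"); o=observe(); q=o["tool_rot"]; R=Ro.from_quat([q[1],q[2],q[3],q[0]])
    c,s=np.cos(th),np.sin(th); w=np.array([x0+c*tx-s*ty,y0+s*tx+c*ty,z])
    G=Ro.from_euler("z",th+rz)*Ro.from_euler("x",np.pi)
    p=np.array(o["position"])
    dd=p[:2]-[x0,y0]; print("t",o["time"],"now tray",np.round([c*dd[0]+s*dd[1],-s*dd[0]+c*dd[1],p[2]],4),"F",np.round(o["contact_force"],1))
    print("->",(tx,ty,z),np.round(R.inv().apply(w-p),4),np.round((R.inv()*G).as_rotvec(),4))
E
python3 -c "
from h import *
rel(-.088,-.103,.10); rel(-.088,-.103,.020)"
```

```text
t 0.1 now tray [-0.468  -0.4366  0.2308] F [-0.1  0.1  0.2]
-> (-0.088, -0.103, 0.1) [ 0.4161 -0.2871  0.1312] [-1.100e-03 -1.000e-04  1.164e-01]
t 0.1 now tray [-0.468  -0.4366  0.2308] F [-0.1  0.1  0.2]
-> (-0.088, -0.103, 0.02) [ 0.4161 -0.287   0.2112] [-1.100e-03 -1.000e-04  1.164e-01]
```

```bash
python3 -m inch '0.05 -0.035 0 0 0 0.03 0.02;0.1 -0.07 0 0 0 0.06 0.02;0.15 -0.105 0 0 0 0.09 0.02;0.2 -0.14 0.02 0 0 0.116 0.02;0.25 -0.175 0.05 0 0 0.116 0.02;0.3 -0.21 0.08 0 0 0.116 0.02;0.35 -0.245 0.11 0 0 0.116 0.02;0.39 -0.27 0.13 0 0 0.116 0.02;0.416 -0.287 0.131 0 0 0.116 0.02;0.416 -0.287 0.131 0 0 0.116 0.02;0.416 -0.287 0.131 0 0 0.116 0.02' 20
python3 - <<'E'
from h import *
rel(-.088,-.103,.020)
d=get_image("scene"); cv2.imwrite("pics/s1.png",cv2.resize(d["image"][110:250,200:380],None,fx=4,fy=4,interpolation=2))
E
```

```text
time: 1.48
position: [0.4591, -0.1362, 0.1002]
tool_rot: [-0.0, 0.998, 0.058, -0.0]
contact_force: [-0.9, 0.5, 0.5]
opening: 0.0199
t 1.475 now tray [-0.0886 -0.1037  0.1002] F [-0.9  0.5  0.5]
-> (-0.088, -0.103, 0.02) [ 0.0007 -0.0007  0.0802] [-0.0001  0.0007  0.0008]
```

View pics/s1.png

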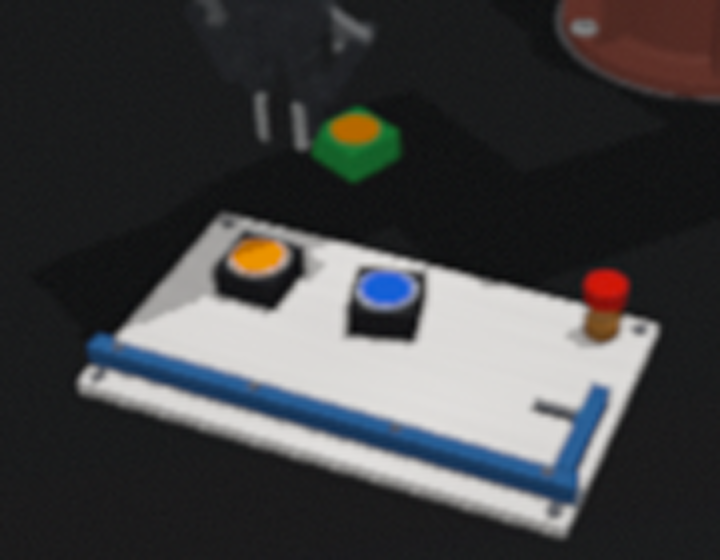

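The amber block (crop 258,262) stands clear of the fingertips (crop 263–302,145), and the green decoy (crop 355,145) is off the tray. I'll descend behind the amber block and start pushing.

```bash
python3 -m inch '0.001 -0.001 0.03 0 0 0 0.02;0.001 -0.001 0.055 0 0 0 0.02;0.001 -0.001 0.078 0 0 0 0.02;0.001 -0.001 0.078 0 0 0 0.02;0.010 -0.001 0.078 0 0 0 0.02;0.016 -0.001 0.078 0 0 0 0.02;0.022 -0.001 0.078 0 0 0 0.02;0.028 -0.001 0.078 0 0 0 0.02;0.034 -0.001 0.078 0 0 0 0.02;0.040 -0.001 0.078 0 0 0 0.02;0.046 -0.001 0.078 0 0 0 0.02;0.052 -0.001 0.078 0 0 0 0.02;0.058 -0.001 0.078 0 0 0 0.02;0.064 -0.001 0.078 0 0 0 0.02;0.070 -0.001 0.078 0 0 0 0.02;0.075 -0.001 0.078 0 0 0 0.02;0.080 -0.001 0.078 0 0 0 0.02;0.080 -0.001 0.078 0 0 0 0.02'
python3 - <<'E'
from h import *
rel(.009,-.103,.022)
d=get_image("scene"); cv2.imwrite("pics/s2.png",cv2.resize(d["image"][110:250,200:380],None,fx=4,fy=4,interpolation=2))
E
```

```text
time: 3.78
position: [0.5395, -0.1258, 0.0223]
tool_rot: [0.0, 0.998, 0.058, 0.0]
contact_force: [-0.1, -0.7, -0.4]
opening: 0.0198
t 3.775 now tray [-0.0076 -0.1027  0.0223] F [-0.1 -0.7 -0.4]
-> (0.009, -0.103, 0.022) [0.0166 0.0003 0.0003] [ 0.0001 -0.0006  0.0006]
```

View pics/s2.png

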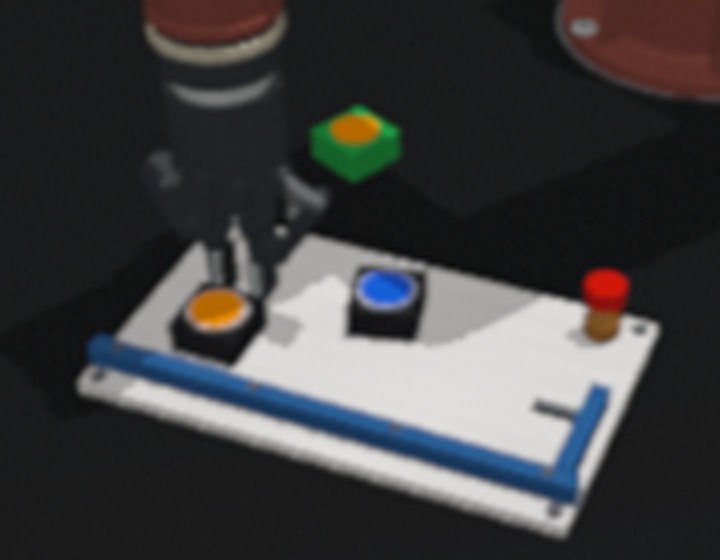

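The block is moving squarely with the fingers and is now close to the rail (crop 218,315). I'll creep the rest of the way.

```bash
python3 -m inch '0.004 0 0 0 0 0 0.02;0.008 0 0 0 0 0 0.02;0.012 0 0 0 0 0 0.02;0.014 0 0 0 0 0 0.02;0.015 0 0 0 0 0 0.02;0.016 0 0 0 0 0 0.02;0.016 0 0 0 0 0 0.02'; python3 -m inch '0.001 0 0 0 0 0 0.02;0.001 0 0 0 0 0 0.02'; python3 -m inch '0.001 0 0 0 0 0 0.02;0.001 0 0 0 0 0 0.02';python3 -c "
from h import *
rel(.009,-.103,.022)"
```

```text
time: 4.7
position: [0.5549, -0.124, 0.0223]
tool_rot: [-0.0, 0.998, 0.058, 0.0]
contact_force: [-1.0, 0.2, 1.1]
opening: 0.0199
time: 4.95
position: [0.5559, -0.1239, 0.0223]
tool_rot: [0.0, 0.998, 0.058, 0.0]
contact_force: [-0.4, -0.6, -0.2]
opening: 0.0198
time: 5.2
position: [0.5569, -0.1237, 0.0223]
tool_rot: [-0.0, 0.998, 0.058, 0.0]
contact_force: [-0.5, 0.6, -0.1]
opening: 0.02
t 5.2 now tray [ 0.01   -0.1026  0.0223] F [-0.5  0.6 -0.1]
-> (0.009, -0.103, 0.022) [-0.001   0.0004  0.0003] [-0.     -0.0002  0.0004]
```

Not in contact with the rail yet; I'll continue in 1 mm creeps.

```bash
for i in 1 2; do :; done; python3 -m inch '0.001 0 0 0 0 0 0.02;0.002 0 0 0 0 0 0.02;0.002 0 0 0 0 0 0.02' | grep -E "pos|force"; python3 -m inch '0.001 0 0 0 0 0 0.02;0.001 0 0 0 0 0 0.02'| grep -E "pos|force"
python3 - <<'E'
from h import *
rel(.009,-.103,.022)
d=get_image("scene"); cv2.imwrite("pics/s3.png",cv2.resize(d["image"][160:220,215:315],None,fx=8,fy=8,interpolation=2))
E
```

```text
position: [0.5582, -0.1236, 0.0223]
contact_force: [-4.1, -0.9, 3.7]
position: [0.5582, -0.1235, 0.0222]
contact_force: [-9.0, -3.0, 7.4]
t 5.825 now tray [ 0.0113 -0.1025  0.0222] F [-9.  -3.   7.4]
-> (0.009, -0.103, 0.022) [-0.0023  0.0005  0.0002] [0.0001 0.0029 0.    ]
```

View pics/s3.png

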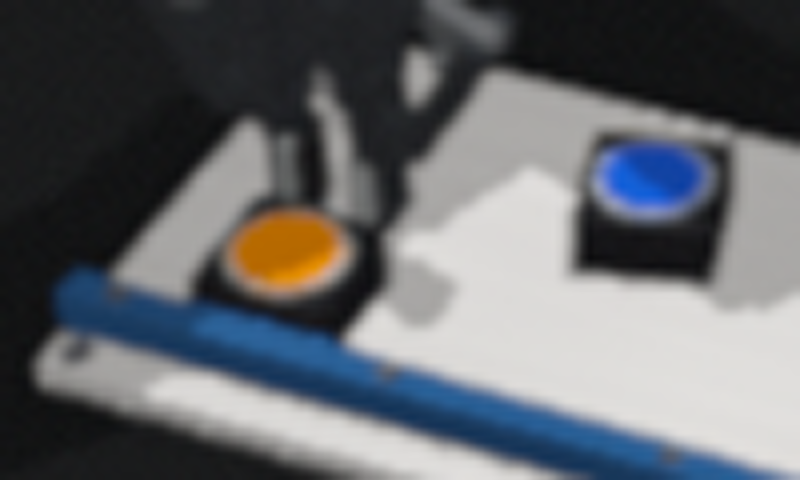

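The block is seated along the rail: its front edge (crop 200,290 to 340,335) lies on the blue, with 9 N of contact. Next I'll back off, lift, turn 90° and go behind its -y face.

```bash
python3 -m inch '-0.006 0 0 0 0 0 0.02;-0.014 0 0 0 0 0 0.02;-0.016 0 -0.025 0 0 0 0.02;-0.016 0 -0.05 0 0 0 0.01;-0.01 0.02 -0.06 0 0 -0.18 0.01;0 0.035 -0.06 0 0 -0.36 0.01;0.01 0.05 -0.06 0 0 -0.54 0.01;0.02 0.055 -0.06 0 0 -0.72 0.01;0.027 0.055 -0.06 0 0 -0.9 0.01;0.027 0.055 -0.06 0 0 -1.08 0.01;0.027 0.055 -0.06 0 0 -1.26 0.01;0.027 0.055 -0.06 0 0 -1.44 0.01;0.027 0.055 -0.06 0 0 -1.57 0.01;0.027 0.055 -0.06 0 0 -1.57 0.01;0.027 0.055 -0.06 0 0 -1.57 0.01'
python3 - <<'E'
from h import *
import pickle
rel(.038,-.157,.023,np.pi/2); print(observe()["qpos"])
for n in ("scene","top"):
  d=get_image(n); pickle.dump(d,open(n+"4.pkl","wb"))
  cv2.imwrite(f"pics/{n}4.png",cv2.resize(d["image"][150:250,275:415] if n=="top" else d["image"][110:250,200:380],None,fx=4,fy=4,interpolation=2))
a=cv2.imread("pics/scene4.png");b=cv2.imread("pics/top4.png")
E
```

```text
time: 7.75
position: [0.5929, -0.1749, 0.0823]
tool_rot: [0.0, 0.666, 0.746, 0.0]
contact_force: [-0.5, 0.3, -0.4]
opening: 0.0102
t 7.75 now tray [ 0.0399 -0.1576  0.0823] F [-0.5  0.3 -0.4]
-> (0.038, -0.157, 0.023) [ 0.0006 -0.0019  0.0593] [ 0.0002 -0.     -0.0033]
[-4.05165775e-01  5.77594648e-01 -1.12543814e-01  8.80479905e-01
  1.16717833e-04  1.05352061e+00]
```

View pics/scene4.png

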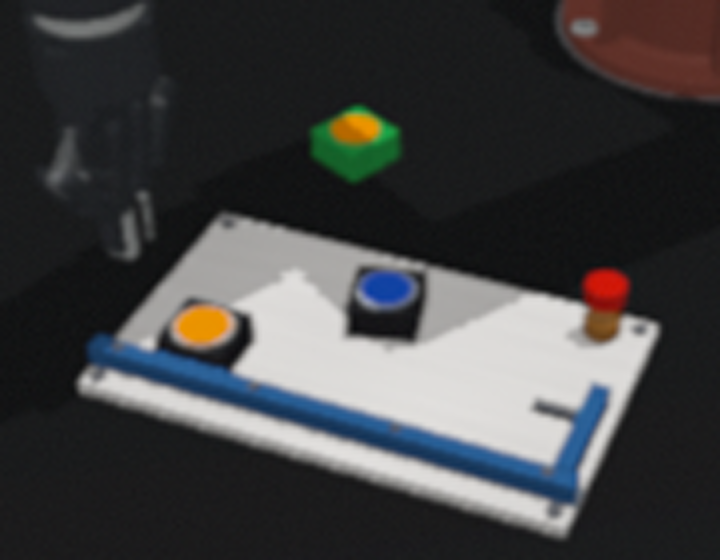

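The amber block is flat against the rail (crop 203,328) and the blue filter hasn't moved. The hand is behind the -y end. I'll descend and slide.

```bash
python3 -m inch '0.001 -0.002 0.03 0 0 0 0.01;0.001 -0.002 0.059 0 0 0 0.01;0.001 -0.002 0.059 0 0 0 0.01;0.009 -0.002 0.059 0 0 0 0.01;0.015 -0.002 0.059 0 0 0 0.01;0.019 -0.002 0.059 0 0 0 0.01;0.023 -0.002 0.059 0 0 0 0.01;0.028 -0.0018 0.059 0 0 0 0.01;0.033 -0.0016 0.059 0 0 0 0.01;0.038 -0.0014 0.059 0 0 0 0.01;0.043 -0.0012 0.059 0 0 0 0.01;0.048 -0.001 0.059 0 0 0 0.01;0.053 -0.0008 0.059 0 0 0 0.01;0.058 -0.0006 0.059 0 0 0 0.01;0.063 -0.0004 0.059 0 0 0 0.01;0.068 -0.0002 0.059 0 0 0 0.01;0.073 0 0.059 0 0 0 0.01;0.078 0 0.059 0 0 0 0.01;0.083 0 0.059 0 0 0 0.01;0.083 0 0.059 0 0 0 0.01'
python3 - <<'E'
from h import *
rel(.040,.091,.023,np.pi/2)
d=get_image("scene"); cv2.imwrite("pics/s5.png",cv2.resize(d["image"][110:250,200:380],None,fx=4,fy=4,interpolation=2))
E
```

```text
time: 10.35
position: [0.5836, -0.0918, 0.0234]
tool_rot: [-0.0, 0.665, 0.747, 0.0]
contact_force: [0.0, -0.2, -0.3]
opening: 0.01
t 10.35 now tray [ 0.0402 -0.074   0.0234] F [ 0.  -0.2 -0.3]
-> (0.04, 0.091, 0.023) [ 1.65e-01 -1.00e-04  5.00e-04] [ 0.0004 -0.0005  0.0002]
```

View pics/s5.png

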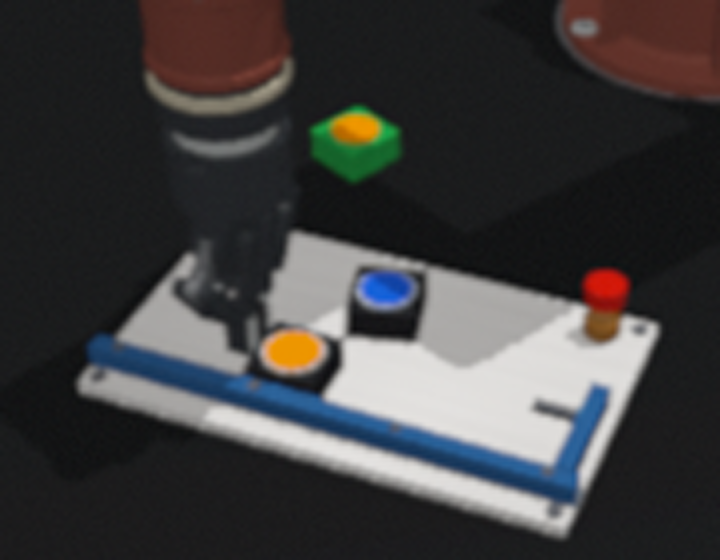

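The block (crop 294,352) is sliding square along the rail, clear of the blue filter. Continuing.

```bash
python3 -m inch '0.005 0 0 0 0 0 0.01;0.011 0.0002 0 0 0 0 0.01;0.017 0.0004 0 0 0 0 0.01;0.023 0.0006 0 0 0 0 0.01;0.029 0.0008 0 0 0 0 0.01;0.035 0.001 0 0 0 0 0.01;0.041 0.001 0 0 0 0 0.01;0.047 0.001 0 0 0 0 0.01;0.053 0.001 0 0 0 0 0.01;0.059 0.001 0 0 0 0 0.01;0.065 0.001 0 0 0 0 0.01;0.071 0.001 0 0 0 0 0.01;0.077 0.001 0 0 0 0 0.01;0.083 0.001 0 0 0 0 0.01;0.089 0.001 0 0 0 0 0.01;0.095 0.001 0 0 0 0 0.01;0.1 0.001 0 0 0 0 0.01;0.105 0.001 0 0 0 0 0.01;0.110 0.001 0 0 0 0 0.01;0.110 0.001 0 0 0 0 0.01'
python3 - <<'E'
from h import *
rel(.041,.091,.023,np.pi/2)
d=get_image("scene"); cv2.imwrite("pics/s6.png",cv2.resize(d["image"][150:250,250:380],None,fx=6,fy=6,interpolation=2))
E
```

```text
time: 12.9
position: [0.5718, 0.0174, 0.0234]
tool_rot: [-0.0, 0.665, 0.747, 0.0]
contact_force: [-0.3, -0.4, 0.2]
opening: 0.01
t 12.9 now tray [0.0411 0.0359 0.0234] F [-0.3 -0.4  0.2]
-> (0.041, 0.091, 0.023) [ 0.0551 -0.0001  0.0004] [ 0.0002 -0.0003  0.0001]
```

View pics/s6.png

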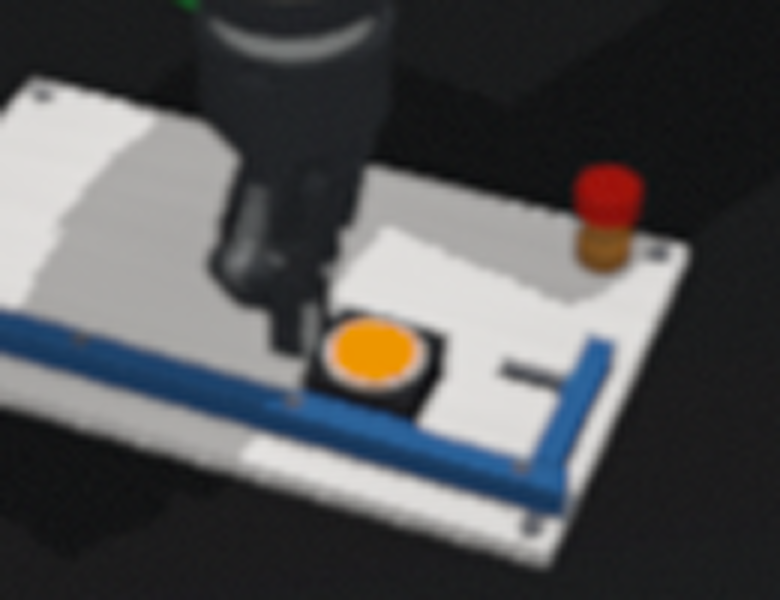

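The block (crop 372,355) is still on the rail and its path clears the lip (crop 530,375). There are 55 mm left, so I'll slow down near the end.

```bash
python3 -m inch '0.005 0 0 0 0 0 0.01;0.011 0 0 0 0 0 0.01;0.017 0 0 0 0 0 0.01;0.023 0 0 0 0 0 0.01;0.029 0 0 0 0 0 0.01;0.034 0 0 0 0 0 0.01;0.039 0 0 0 0 0 0.01;0.043 0 0 0 0 0 0.01;0.046 0 0 0 0 0 0.01;0.049 0 0 0 0 0 0.01;0.051 0 0 0 0 0 0.01;0.052 0 0 0 0 0 0.01;0.053 0 0 0 0 0 0.01;0.053 0 0 0 0 0 0.01'|grep -E "pos|force"; python3 -m inch '0.001 0 0 0 0 0 0.01;0.001 0 0 0 0 0 0.01'|grep -E "pos|force";python3 -m inch '0.001 0 0 0 0 0 0.01;0.001 0 0 0 0 0 0.01'|grep -E "pos|force"
python3 -c "
from h import *
rel(.041,.091,.023,np.pi/2)"
```

```text
position: [0.5658, 0.0695, 0.0233]
contact_force: [1.0, -2.6, 0.3]
position: [0.5658, 0.0695, 0.0233]
contact_force: [0.5, -6.3, 1.2]
position: [0.5658, 0.0696, 0.0234]
contact_force: [0.9, -11.4, 1.8]
t 15.2 now tray [0.0411 0.0884 0.0234] F [  0.9 -11.4   1.8]
-> (0.041, 0.091, 0.023) [ 0.0026 -0.0001  0.0004] [-0.      0.0039 -0.0017]
```

The block is firmly against something at about the right place (11 N). I'll back off clear and check that it's flush on both sides.

```bash
python3 -m inch '-0.004 0 0 0 0 0 0.01;-0.015 0 0 0 0 0 0.01;-0.03 0 -0.03 0 0 0 0.01;-0.05 0 -0.07 0 0 0 0.01;-0.1 -0.02 -0.1 0 0 0 0.01;-0.15 -0.04 -0.12 0 0 0 0.01;-0.2 -0.06 -0.12 0 0 0 0.01;-0.2 -0.06 -0.12 0 0 0 0.01;-0.2 -0.06 -0.12 0 0 0 0.01'|grep -E "pos|force"
python3 - <<'E'
from h import *
import pickle
d=get_image("scene");t=get_image("top"); pickle.dump((d,t),open("e.pkl","wb"))
a=cv2.resize(d["image"][190:250,300:370],(700,600),interpolation=2)
b=cv2.resize(t["image"][160:230,275:355],(800,700),interpolation=2)
cv2.imwrite("pics/s7.png",a); 
b=cv2.resize(t["image"][162:222,278:358],(800,600),interpolation=2); cv2.imwrite("pics/t7.png",b)
E
```

```text
position: [0.5286, -0.134, 0.1432]
contact_force: [-0.6, 0.2, 0.4]
```

View pics/t7.png

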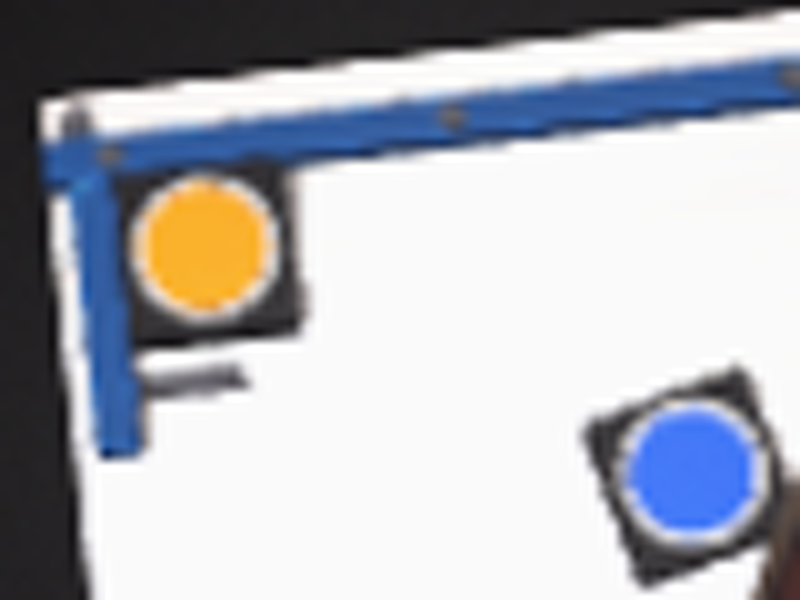

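View pics/s7.png

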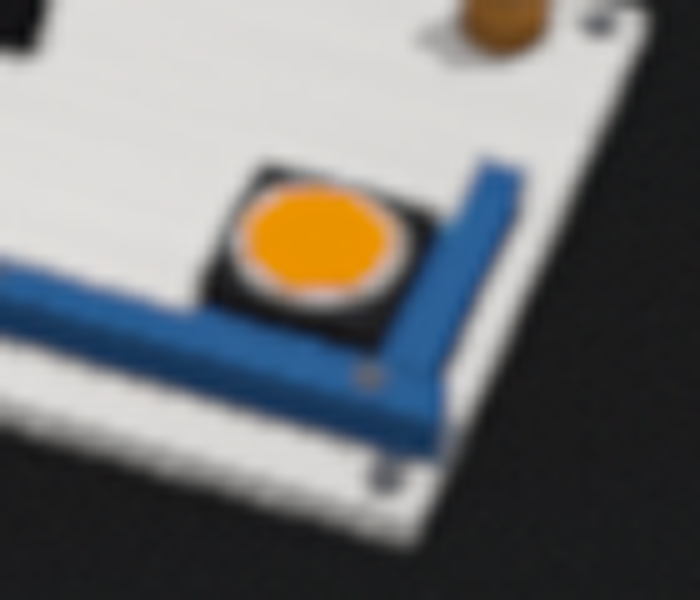

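Both views show the block in the corner: top crop window at (205,245) and scene crop window at (316,240), with no white gap at the rail or stop. I'll check this numerically.

Run:
```python
from h import *
import pickle
d,t=pickle.load(open("e.pkl","rb")); m0,m1,th=np.load("tray.npy"); c,s=np.cos(th),np.sin(th)
def T(w): a=w[:2]-[m0,m1]; return np.round([1000*(c*a[0]+s*a[1]),1000*(-s*a[0]+c*a[1])],1)
def win(im,lo,hi,roi):
    v0,v1,u0,u1=roi; h=cv2.cvtColor(im[v0:v1,u0:u1],cv2.COLOR_BGR2HSV); k=cv2.inRange(h,lo,hi).astype(float)
    y,x=np.nonzero(k); return x.mean()+u0,y.mean()+v0
for n,im,roi in(("top",t,(162,222,278,358)),("scene",d,(190,250,300,348))):
    u,v=win(im["image"],(10,150,120),(28,255,255),roi); print(n,u,v,T(at_z(im,u,v,.036)))
q=pickle.load(open("top.pkl","rb"))
for im in(q,t): print("blue,vial",win(im["image"],(105,150,200),(125,255,255),(195,222,335,358)),win(im["image"],(0,180,120),(8,255,255),(215,240,285,310)))
# scene camera refs: rail/stop inner top corners (s7 scale 10, origin 300,190)
for p in((0,262),(380,360),(484,165)): print("ref",T(cr(d,*p,.028,10,300,190)))
# block edge lines, top view at z=.036 (t7 scale 10)
for p in((140,345),(298,331),(290,172),(303,325)): print(T(cr(t,*p,.036,10,278,162)))
```

```text
top 298.0 186.39622641509433 [ 45.1 125.8]
scene 331.35238095238094 213.28571428571428 [ 47.4 125.9]
blue,vial (np.float64(346.70588235294116), np.float64(208.88235294117646)) (np.float64(298.5), np.float64(228.66071428571428))
blue,vial (np.float64(346.70588235294116), np.float64(208.88235294117646)) (np.float64(298.5), np.float64(228.66071428571428))
ref [78.  52.7]
ref [ 74.  151.9]
ref [ -1.7 154. ]
[ 19.2 147.2]
[ 18.  101.6]
[64.5 98.9]
[ 19.5 100. ]
```

Measured home position: (45.1, 125.8) mm against the nominal (45, 125), with the blue filter and vial unmoved. One light nudge towards the rail will make sure it's flush there too. It stays clear of the vial, with the tips above the lip.

```bash
python3 -c "
from h import *
rel(-.017,.113,.08,np.pi/2); rel(-.017,.113,.024,np.pi/2)"
```

```text
t 16.425 now tray [-0.0189 -0.1086  0.143 ] F [0.3 0.2 0.1]
-> (-0.017, 0.113, 0.08) [0.2215 0.0021 0.0632] [-0.0004 -0.0007  0.0008]
t 16.425 now tray [-0.0189 -0.1086  0.143 ] F [0.3 0.2 0.1]
-> (-0.017, 0.113, 0.024) [0.2215 0.0022 0.1192] [-0.0004 -0.0007  0.0008]
```

```bash
python3 -m inch '0.05 0.002 0 0 0 0 0;0.1 0.002 0 0 0 0 0;0.15 0.002 0.02 0 0 0 0;0.2 0.002 0.04 0 0 0 0;0.2215 0.002 0.063 0 0 0 0;0.2215 0.002 0.09 0 0 0 0;0.2215 0.002 0.119 0 0 0 0;0.2215 0.002 0.119 0 0 0 0;0.2215 0.005 0.119 0 0 0 0;0.2215 0.008 0.119 0 0 0 0;0.2215 0.010 0.119 0 0 0 0;0.2215 0.012 0.119 0 0 0 0;0.2215 0.012 0.119 0 0 0 0'|grep -E "pos|force"; python3 -c "
from h import *
rel(.005,.113,.024,np.pi/2)"
```

```text
position: [0.5156, 0.0874, 0.0245]
contact_force: [-0.0, 0.1, 0.2]
t 18.05 now tray [-0.0067  0.1118  0.0245] F [-0.   0.1  0.2]
-> (0.005, 0.113, 0.024) [0.0012 0.0117 0.0005] [ 0.0003  0.     -0.0005]
```

```bash
for k in 1; do python3 -m inch '0 0.003 0 0 0 0 0;0 0.006 0 0 0 0 0;0 0.006 0 0 0 0 0'|grep -E "force"; done
python3 -m inch '0 0.001 0 0 0 0 0;0 0.002 0 0 0 0 0;0 0.002 0 0 0 0 0'|grep -E "force"
python3 -m inch '0 0.001 0 0 0 0 0;0 0.001 0 0 0 0 0'|grep -E "pos|force"
python3 -c "
from h import *
rel(.005,.113,.024,np.pi/2)"
```

```text
contact_force: [-0.6, 1.0, 0.1]
contact_force: [0.5, -0.6, -0.6]
position: [0.5243, 0.0884, 0.0243]
contact_force: [0.8, -0.2, 0.6]
t 19.05 now tray [0.0021 0.1119 0.0243] F [ 0.8 -0.2  0.6]
-> (0.005, 0.113, 0.024) [0.0011 0.0029 0.0003] [ 0.0001 -0.     -0.0004]
```

```bash
python3 -m inch '0 0.001 0 0 0 0 0;0 0.002 0 0 0 0 0;0 0.002 0 0 0 0 0'|grep -E "pos|force"
python3 -m inch '0 0.001 0 0 0 0 0;0 0.001 0 0 0 0 0'|grep -E "pos|force"
python3 -m inch '0 0.001 0 0 0 0 0;0 0.001 0 0 0 0 0'|grep -E "pos|force"
```

```text
position: [0.5264, 0.0887, 0.0243]
contact_force: [-0.0, -0.0, 0.6]
position: [0.5274, 0.0888, 0.0243]
contact_force: [0.5, 0.3, 0.6]
position: [0.5284, 0.0889, 0.0243]
contact_force: [0.7, 0.5, -0.4]
```

```bash
python3 -m inch '0 0.001 0 0 0 0 0;0 0.002 0 0 0 0 0;0 0.002 0 0 0 0 0'|grep -E "pos|force"
python3 -m inch '0 0.001 0 0 0 0 0;0 0.001 0 0 0 0 0'|grep -E "pos|force"
python3 -m inch '0 0.001 0 0 0 0 0;0 0.001 0 0 0 0 0'|grep -E "pos|force"
```

```text
position: [0.5304, 0.0892, 0.0243]
contact_force: [0.0, -0.7, -0.3]
position: [0.5308, 0.0892, 0.0242]
contact_force: [-1.6, 0.3, 1.6]
position: [0.531, 0.0892, 0.0241]
contact_force: [-5.1, -0.7, 4.1]
```

Contact stiffened at once, so the block was already flush. I'll retreat clear and do the final check.

```bash
python3 -m inch '0 -0.005 0 0 0 0 0;0 -0.014 0 0 0 0 0;0 -0.016 -0.03 0 0 0 0;0 -0.016 -0.07 0 0 0 0;-0.03 -0.016 -0.11 0 0 0 0;-0.08 -0.02 -0.13 0 0 0 0;-0.13 -0.03 -0.13 0 0 0 0;-0.18 -0.04 -0.13 0 0 0 0;-0.22 -0.04 -0.13 0 0 0 0;-0.22 -0.04 -0.13 0 0 0 0;-0.22 -0.04 -0.13 0 0 0 0'
python3 - <<'E'
from h import *
t=get_image("top"); m0,m1,th=np.load("tray.npy"); c,s=np.cos(th),np.sin(th)
cv2.imwrite("pics/t8.png",cv2.resize(t["image"][150:250,275:415],None,fx=5.6,fy=5.6,interpolation=2))
k=cv2.inRange(cv2.cvtColor(t["image"][162:222,278:330],cv2.COLOR_BGR2HSV),(10,150,120),(28,255,255)); y,x=np.nonzero(k)
a=at_z(t,x.mean()+278,y.mean()+162,.036)[:2]-[m0,m1]; print(1000*(c*a[0]+s*a[1]),1000*(-s*a[0]+c*a[1]))
E
```

```text
time: 22.18
position: [0.5173, -0.1333, 0.1542]
tool_rot: [-0.0, 0.665, 0.746, 0.0]
contact_force: [-0.3, 1.6, -0.2]
opening: -0.0004
45.07213750843496 125.80165870568078
```

View pics/t8.png

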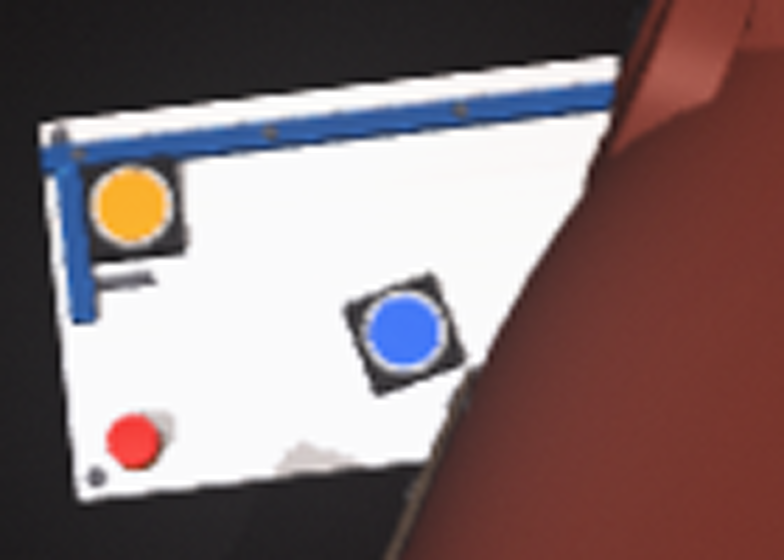

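The amber block (crop 130,205) sits in the corner. The blue filter (405,331) and vial (134,440) are where they began, and the hand is clear.

```bash
python3 -c "
from workcell import finish_job
print(finish_job())"
```

```text
the job is handed in; nothing more can be done
None
```

The amber filter is home in the corner pocket, against both the rail and the end stop, and I handed the job in at about 22 s of the 48 s allowed.

- **Pushing:** I pushed it squarely onto the rail at tray y ≈ -103 mm, with about 9 N of contact. I then slid it along the rail to the stop, with about 11 N of contact. A last light nudge towards the rail (about 5 N) met firm resistance at once, so I take it that it was already flush there. Then I moved the hand clear.
- **Final position:** the top camera puts it at tray (45.1, 125.8) mm against the nominal (45, 125). I saw no gap at the rail or the stop.
- **Other items:** the blue filter and vial show the same pixels before and after. I did not measure the other items again.
- **Disagreements:** the scene camera read x = 47.4 mm, but its own readings of the rail and stop were also off by 4 to 8 mm, so I trusted the top camera. Where the fingers met the rail and the stop, the implied finger half-widths were 8.7 and 11.6 mm. That 3 mm difference would fit an error of about 1.5 mm in each tray direction, within the 2 mm calibration.

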